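# Set the shaker cap and tip ballast balls into the tin

### The job

With the clear dispenser pot standing in its wooden holder, turn its orange cap until the one hole big enough for the balls lies squarely over the red pour lip, then tip the pot over the open aluminium tin until all four tungsten balls are in the tin. Stand the empty pot upright back in its square well in the holder, right down on the floor of the well, and leave everything else on the bench where it is.

Things in the scene. Friction and masses are not known exactly. Their poses are not given: they have to be found in the camera images.
- dispenser: Loose clear pot, 60 x 60 mm square, 64 mm high, 84 with cap, 0.16 kg full. Origin: centre of its underside, z up. Outlet under the cap on its +y side, marked by a red lip (22 mm wide, 6 mm out, at the upper edge). Tip it towards +y by 100 to 110 deg and the balls roll out down its chute; under 95 deg some may stay. Grip the black rubber panels, 62 mm apart, on its +x and -x sides, 23 to 59 mm up.
- cap_top (a point): Point on the turning axis at the top of the cap's rim, 83.5 mm above the pot's underside. Orange round cap, 58 mm across; its ribbed rim runs down from here 19 mm to the pot's square white shoulder, which is wider than the cap. The rim is open on top: the plate with the holes lies 16 mm down inside it.
- large_hole (a point): Centre of the cap's large hole (24 mm across, 14 mm from the turning axis), on the hole plate. The only one that lets the 11 mm balls pass. The other stations, 90 deg apart: one 8 mm hole, blank, four 6 mm holes. It is over the outlet when it lies on the pot's +y side of the axis, beside the red lip.
- cap (a joint): Angle of the cap on the pot, rad, counter-clockwise from above positive. 0: large hole squarely over the outlet, needed within about 0.2. Starts at 1.7 to 2.6, so it is turned clockwise; a stop ends the travel at -0.1, the other at 3.3. It stays where left; turning takes about 0.06 Nm. The holder's well keeps the pot from turning along, up to 6 deg of play.
- holder: Wooden holder fixed to the bench. Origin: under the centre of its square well, on the bench; z up. The well, 66 x 66 mm with its floor 6 mm above the bench, holds the pot with its lip to the holder's +y side. The block round the well is 88 x 88 mm, 24 mm high. A lower place for the varnish pot, centred 70 mm to -x, is 16 mm high.
- tin: Fixed open aluminium tin, 85 (its x) by 112 (its y) by 30 mm high, walls 2.5 mm. Origin: centre of its underside on the bench. Its shallow lid, hinged on the +x long edge, lies folded back beyond it with the free edge on the bench, reaching 90 mm further to +x and not above 30 mm.
- ball1: Polished tungsten ballast ball, 11 mm across, 10.5 g, one of four alike that start inside the dispenser. Origin: its centre.
- ball2: Polished tungsten ballast ball, 11 mm across, 10.5 g, one of four alike that start inside the dispenser. Origin: its centre.
- ball3: Polished tungsten ballast ball, 11 mm across, 10.5 g, one of four alike that start inside the dispenser. Origin: its centre.
- ball4: Polished tungsten ballast ball, 11 mm across, 10.5 g, one of four alike that start inside the dispenser. Origin: its centre.
- varnish_pot: Bystander: sealed amber glass varnish pot with a black cap, 37 mm across, 38 mm high, standing in the holder's lower place, its top 44 mm above the bench. Origin: centre of its underside.
- paint_handle: Bystander: orange plastic painting handle with a spring clip on top, standing, 48 mm across the foot, 108 mm high. Origin: centre of its underside.
- pin_vice: Bystander: steel pin vice lying on the bench along its own x, 108 mm long with its drill, 11 mm thick. Origin: on the bench under the middle of the barrel.
- paint_bottle: Bystander: blue dropper bottle of paint with a white cap, standing, 25 mm across, 80 mm high. Origin: centre of its underside.
- sable_brush: Bystander: brush lying on the bench along its own x, 152 mm long, 7 mm thick. Origin: on the bench near its middle.
- cork_board: Fixed bystander: cork board with round miniature bases, 136 x 216 mm, 17 mm high. Origin: centre of its underside.

How it is judged:
By the outcome, as a careful person would: the job done as asked, in the order asked, and still so for the second after the job is handed in, with the robot touching nothing.
It also fails if it takes over 69 s, if anything falls off the work surface, if the arm or the gripper's body presses on something with over 40 N, if the wrist force passes 120 N, or if a joint passes its speed limit or range.

### The arm

A 6-joint arm with a two-finger parallel gripper is mounted at the origin on the work surface. World frame = base frame: x ahead of the robot, y to its left, z up, the work surface at z = 0. Lengths are in mm, angles in rad, forces in N, time in s.
With the tool pointing down it reaches from about 275 to 750 mm from the base axis. Payload 10.2 kg.
Tool frame: the origin (TCP) lies between the finger pads; the fingertips stand 17 mm ahead of it and the grasp point (between the pads) lies 2 mm behind it (ctrl.finger_overhang is the distance from the TCP to the fingertips, in mm); z points along the fingers, y is the line along which they close (so a half turn about z gives the same grasp; the last joint's range is limited). The gripper opens to 88 mm and grips with 3 to 60 N. Pads are 18 mm wide; open, the fingers measure 123 mm over their backs; the gripper's body (75 mm by 187 mm) begins 45 mm behind the grasp point.
Start: joints at [-1.473, 0.313, 1.498, -0, 1.331, -0.223], TCP at [165.533, -498.227, 233.62] pointing down, gripper open.
Joint ranges: [-2.94, 2.94], [-0.97, 2.17], [0.19, 2.56], [-1.23, 4.37], [0.02, 3.11], [-2.88, 2.88]. Speed limits (rad/s): [2.39, 2.39, 3.01, 3.14, 3.14, 3.14].

### API

Orientations are given as a unit quaternion [x, y, z, w].
In Python, from cell import ctrl, eyes gives the robot as it stands. Calls block until the motion is done:
- ctrl.move_ptp(position, orientation): joint-space move of the TCP to a pose.
- ctrl.move_linear(position, feed=150, attitude=None, max_force=None): straight line of the TCP; attitude=None keeps the orientation; feed is the mean speed in mm/s. With max_force (N) it stops when the force on the tool has changed by that much, and returns True; else False.
- ctrl.movej(angles): joint-space move.
- ctrl.release() and ctrl.clamp(f_grip=None): open the fingers fully, or close them until they stop; f_grip is the grip in N (None keeps the last).
- ctrl.pause(seconds).
- ctrl.ik(position, orientation): joint angles nearest the present ones, or None.
- eyes.snapshot(name): name is "side" or "top" or "wrist"; returns (picture, depth): 420x560x3 uint8, red, green, blue; 420x560 float32, mm along the optical axis (not along the pixel's ray), 0 where there is no reading.
- eyes.calibration(name): a dict with "K" (3x3 intrinsics, pixels), "T" (4x4, takes a point from camera to world coordinates). Camera axes: x right, y up, looking along -z (the intrinsics and any distortion apply to the point x, -y, -z); pixel columns grow to the right and rows downward; lengths in mm; the calibration is good to about 2 mm. A picture is of the moment at which its call begins: read the wrist's pose just before it. calibration takes no time and is no camera call; for the wrist camera it gives the pose at the moment of the call.
A pose or a line that the arm cannot do raises ctrl.IKError and nothing moves.
- ctrl.hand_in(): hands the job in; it is judged then, once.
Readings, each from a call of its own:
- ctrl.read_t(): time.
- ctrl.read_joint_pos(): joint angles.
- ctrl.read_joint_velocities(): joint speeds.
- ctrl.read_joint_torque(): joint torques, N m.
- ctrl.read_position(): TCP position.
- ctrl.read_ee_rot(): TCP orientation.
- ctrl.read_force(): force on the tool from outside, world axes, zero at the start.
- ctrl.read_moment(): the same for the moment, N m.
- ctrl.read_finger_gap(): finger opening in mm.
- ctrl.read_grip_force(): force on a finger pad.
Only numpy, scipy, OpenCV 4.12 (cv2) and the standard library are available. Lean on these libraries where they do the work, as an engineer would, in place of code of your own. Each camera call takes 0.05 s, during which the arm holds its last target. There are 200 camera calls.

## Working session

There is one attempt and no reset: what is moved stays moved. The work goes in short steps, each a Python script; the robot and the scene stay as the last script left them, time stands still between calls to the robot, and variables do not carry over. Pictures are saved under pics/ and viewed, at most 10 in all, crops included, and the job is handed in when it is done.

```bash
ls; mkdir -p pics; python3 - <<'E'
from cell import ctrl, eyes
import cv2, numpy as np
for n in ("top","side","wrist"):
    p,d=eyes.snapshot(n); c=eyes.calibration(n)
    cv2.imwrite(f"pics/{n}0.png",p[:,:,::-1]); np.savez(f"pics/{n}0.npz",p=p,d=d,K=c["K"],T=c["T"])
    print(n,np.round(c["K"],1).tolist(),np.round(c["T"],3).tolist(),[k for k in c], (d>0).mean())
print(ctrl.read_t(),ctrl.read_ee_rot())
E
```

```text
pics
top [[446.7, 0.0, 284.4], [0.0, 446.7, 202.3], [0.0, 0.0, 1.0]] [[0.009, 0.99, -0.142, 476.074], [-0.999, 0.005, -0.031, -45.994], [-0.03, 0.142, 0.989, 1072.09], [0.0, 0.0, 0.0, 1.0]] ['K', 'T'] 0.9961437074829932
side [[397.9, 0.0, 277.0], [0.0, 397.9, 212.5], [0.0, 0.0, 1.0]] [[-0.796, 0.342, -0.499, 159.36], [-0.604, -0.48, 0.636, 538.72], [-0.023, 0.808, 0.589, 613.73], [0.0, 0.0, 0.0, 1.0]] ['K', 'T'] 0.9960331632653061
wrist [[295.5, 0.0, 277.8], [0.0, 295.5, 210.5], [0.0, 0.0, 1.0]] [[0.315, 0.915, 0.252, 229.843], [-0.949, 0.304, 0.082, -476.196], [-0.002, -0.265, 0.964, 384.078], [0.0, 0.0, 0.0, 1.0]] ['K', 'T'] 0.9744345238095238
0.15 [ 9.87161808e-01  1.59722671e-01  4.12454997e-05 -4.81080737e-04]
```

View pics/top0.png

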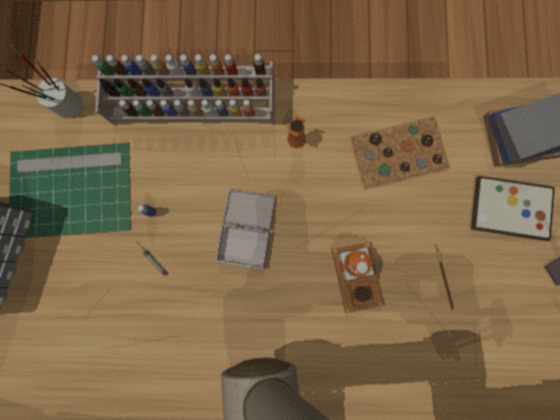

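View pics/side0.png

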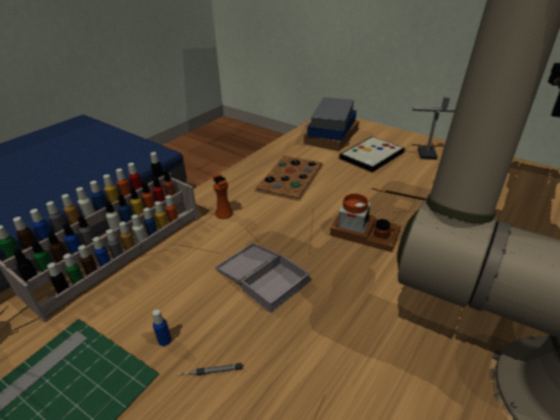

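Top view: the pot is at about (358,264), with the varnish pot at (363,294) and the tin and lid at (247,230). The pot's lip side faces the tin, to the image left (world +y). Next I measure from the depth and take a closer wrist look.

```bash
cat > h.py <<'E'
from cell import ctrl, eyes
import cv2, numpy as np
from scipy.spatial.transform import Rotation as R
def cloud(d,K,T):
    v,u=np.mgrid[:420,:560]; z=d
    P=np.stack([(u-K[0,2])/K[0,0]*z,-(v-K[1,2])/K[1,1]*z,-z,np.ones_like(z)],-1)
    return (P@np.asarray(T).T)[...,:3]
def ray(u,v,K,T,h):
    T=np.asarray(T); d=T[:3,:3]@np.array([(u-K[0,2])/K[0,0],-(v-K[1,2])/K[1,1],-1.])
    o=T[:3,3]; return o+d*(h-o[2])/d[2]
def down(yaw):  # tool pointing down, tool y axis (closing line) at world angle yaw
    y=np.array([np.cos(yaw),np.sin(yaw),0]); z=np.array([0,0,-1.]); x=np.cross(y,z)
    return R.from_matrix(np.stack([x,y,z],1))
def snap(n,name=None):
    c=eyes.calibration(n); p,d=eyes.snapshot(n)
    if name: cv2.imwrite(f"pics/{name}.png",p[:,:,::-1])
    return p,d,c["K"],np.asarray(c["T"])
E
python3 - <<'E'
from h import *
f=np.load("pics/top0.npz"); p,d,K,T=[f[k] for k in "pdKT"]
C=cloud(d,K,T)
def show(n,u0,u1,v0,v1,lo,hi):
    c=C[v0:v1,u0:u1].reshape(-1,3); m=(c[:,2]>lo)&(c[:,2]<hi); q=c[m][:,:2].astype(np.float32)
    print(n,m.sum(),cv2.minAreaRect(q),np.median(c[m],0).round(1))
show("holder",320,400,235,320,8,34)
show("cap",335,385,235,290,78,96)
show("potall",335,385,235,290,50,96)
show("tin",205,290,180,280,8,40)
show("varn",345,390,282,315,35,55)
print(C[[200,215,240,255],[255,250,245,242]].round(0).tolist())
print("bench",C[330,300].round(1))
for v in range(185,275,5): print(v,C[v,int(250-(v-230)*.12)].round(0),end=";")
E
python3 - <<'E'
import cv2
a=cv2.imread('pics/top0.png')[180:320,210:400]; cv2.imwrite('pics/crop0.png',cv2.resize(a,None,fx=4,fy=4,interpolation=2))
E
```

```text
holder 1387 ((448.7908935546875, -160.220703125), (150.35462951660156, 134.1847686767578), 11.962248802185059) [ 437.8 -177.6   20.2]
cap 143 ((484.01519775390625, -174.868896484375), (57.15067672729492, 57.31977844238281), 73.48760986328125) [ 484.9 -179.8   89. ]
potall 792 ((483.57781982421875, -171.7544708251953), (61.76099395751953, 66.05963134765625), 12.445659637451172) [ 484.8 -173.4   73.6]
tin 1420 ((557.3980712890625, 80.60517120361328), (112.68961334228516, 194.2906036376953), 82.17410278320312) [587.1  79.1  15.2]
varn 174 ((415.8480529785156, -189.43319702148438), (30.99946403503418, 30.398347854614258), 45.585811614990234) [ 416.5 -189.6   44.6]
[[635.0, 59.0, 5.0], [597.0, 70.0, 11.0], [538.0, 82.0, 3.0], [502.0, 88.0, 5.0]]
bench [330.6 -51.    3.6]
185 [672.  60.   2.];190 [660.  63.  -0.];195 [647.  62.   4.];200 [635.  64.   6.];205 [623.  64.   4.];210 [610.  66.   9.];215 [597.  67.  15.];220 [585.  67.  14.];225 [572.  68.  22.];230 [560.  67.  31.];235 [550.  72.   5.];240 [538.  74.   5.];245 [526.  74.   8.];250 [514.  76.   3.];255 [502.  76.   6.];260 [490.  78.   6.];265 [479.  77.  29.];270 [467.  80.   1.];
```

View pics/crop0.png

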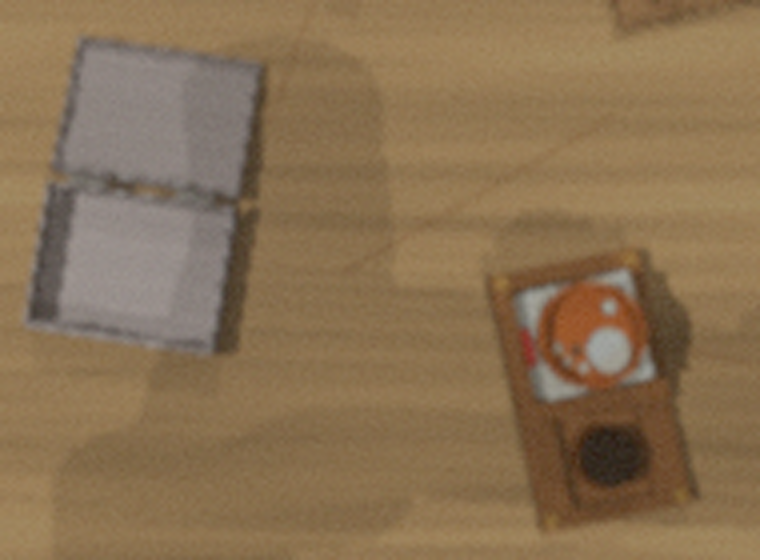

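Crop: the large white hole is at about (607,350) in the crop, lower right of the cap centre (597,332). The red lip is at (528,345), on the left. So the hole is roughly 2 rad counter-clockwise from the lip. The tin is the lower half and its lid the upper half. Next I check the IK for the whole plan and go for a close look.

```bash
cat >> h.py <<'E'
def potR(yaw,tip=0.): # pot attitude: heading yaw, tipped by tip towards its +y
    return R.from_euler('z',yaw)*R.from_euler('x',-tip)
AL=np.radians(60); GRASP=np.array([0,-4.,53.])
# tool in pot frame: z = (0,sin a,-cos a), y = pot +x or -x
def toolinpot(sgn=1,al=AL):
    z=np.array([0,np.sin(al),-np.cos(al)]); y=np.array([sgn,0,0.]); x=np.cross(y,z)
    return R.from_matrix(np.stack([x,y,z],1))
def tcp(o,yaw,tip=0.,sgn=1,al=AL):
    P=potR(yaw,tip); t=toolinpot(sgn,al)
    g=GRASP+t.apply([0,0,2.])
    return np.asarray(o)+P.apply(g),(P*t).as_quat()
EXIT=np.array([0,27.,84.])
def pour(ex,yaw,tip,sgn=1,al=AL):
    return tcp(np.asarray(ex)-potR(yaw,tip).apply(EXIT),yaw,tip,sgn,al)
E
python3 - <<'E'
from h import *
pc=np.array([484,-174.,6]);yaw=np.radians(12.5)
f=lambda q: None if q is None else np.round(q,2).tolist()
for k in range(-90,181,30):
    print(k,f(ctrl.ik([484,-174,92],down(yaw+np.radians(k)).as_quat())))
for al in (45,60,75):
  for s in (1,-1):
    print("grasp",al,s,f(ctrl.ik(*tcp(pc,yaw,0,s,np.radians(al)))),f(ctrl.ik(*tcp(pc+[0,0,100],yaw,0,s,np.radians(al)))))
    for h in (-8,12.5):
      print("  pour",h,[f(ctrl.ik(*pour([518,64,50],np.radians(h),np.radians(t),s,np.radians(al)))) for t in (0,50,107)])
E
```

```text
-90 [-0.57, 0.45, 1.7, -0.0, 0.99, 0.78]
-60 [-0.57, 0.45, 1.7, -0.0, 0.99, 0.26]
-30 [-0.57, 0.45, 1.7, -0.0, 0.99, -0.27]
0 [-0.57, 0.45, 1.7, -0.0, 0.99, -0.79]
30 [-0.57, 0.45, 1.7, -0.0, 0.99, -1.31]
60 [-0.57, 0.45, 1.7, -0.0, 0.99, -1.84]
90 [-0.57, 0.45, 1.7, -0.0, 0.99, -2.36]
120 None
150 [-0.57, 0.45, 1.7, -0.0, 0.99, 2.87]
180 [-0.57, 0.45, 1.7, -0.0, 0.99, 2.35]
grasp 45 1 [-0.78, 0.82, 1.38, 0.4, 1.64, -1.11] [-0.78, 0.68, 1.33, 0.41, 1.81, -1.04]
  pour -8 [[-0.51, 0.71, 1.78, 0.8, 1.16, -0.9], [-0.14, 0.52, 1.73, -0.11, 0.9, 0.06], [0.26, 0.83, 1.47, -0.95, 1.52, 0.81]]
  pour 12.5 [[-0.44, 0.8, 1.56, 0.6, 1.37, -0.97], [-0.14, 0.53, 1.7, -0.11, 0.88, -0.29], [0.29, 0.73, 1.68, -1.19, 1.26, 0.8]]
grasp 45 -1 [-0.78, 0.82, 1.38, 0.4, 1.64, 2.03] [-0.78, 0.68, 1.33, 0.41, 1.81, 2.1]
  pour -8 [[-0.51, 0.71, 1.78, 0.8, 1.16, 2.24], None, [0.26, 0.83, 1.47, -0.95, 1.52, -2.34]]
  pour 12.5 [[-0.44, 0.8, 1.56, 0.6, 1.37, 2.17], [-0.14, 0.53, 1.7, -0.11, 0.88, 2.85], [0.29, 0.73, 1.68, -1.19, 1.26, -2.35]]
grasp 60 1 [-0.81, 0.95, 1.27, 0.49, 1.86, -1.13] [-0.81, 0.81, 1.25
[... 605 characters left out ...]
 1.08, -2.55]]
grasp 75 1 [-0.83, 1.08, 1.18, 0.58, 2.07, -1.12] [-0.83, 0.92, 1.2, 0.63, 2.19, -1.02]
  pour -8 [[-0.63, 0.96, 1.7, 1.02, 1.55, -1.15], [-0.4, 0.54, 1.78, 0.5, 1.01, -0.57], [0.11, 0.6, 1.59, -0.59, 1.18, 0.54]]
  pour 12.5 [[-0.53, 1.05, 1.41, 0.81, 1.78, -1.08], [-0.36, 0.62, 1.61, 0.39, 1.18, -0.78], [0.11, 0.53, 1.71, -0.7, 0.96, 0.32]]
grasp 75 -1 [-0.83, 1.08, 1.18, 0.58, 2.07, 2.02] [-0.83, 0.92, 1.2, 0.63, 2.19, 2.12]
  pour -8 [[-0.63, 0.96, 1.7, 1.02, 1.55, 1.99], [-0.4, 0.54, 1.78, 0.5, 1.01, 2.57], [0.11, 0.6, 1.59, -0.59, 1.18, -2.6]]
  pour 12.5 [[-0.53, 1.05, 1.41, 0.81, 1.78, 2.06], [-0.36, 0.62, 1.61, 0.39, 1.18, 2.36], [0.11, 0.53, 1.71, -0.7, 0.96, -2.82]]
```

```bash
python3 - <<'E'
from h import *
ctrl.move_ptp([484,-174,160],down(np.radians(42.5)).as_quat())
p,d,K,T=snap("wrist","w1"); np.savez("pics/w1.npz",p=p,d=d,K=K,T=T)
C=cloud(d,K,T); print(ctrl.read_t(),ctrl.read_position(),ctrl.read_joint_pos().round(2) if hasattr(ctrl.read_joint_pos(),'round') else ctrl.read_joint_pos())
hsv=cv2.cvtColor(p,cv2.COLOR_RGB2HSV)
Z=C[...,2]; near=np.hypot(C[...,0]-484,C[...,1]+174)<70
for n,m in (("rim",near&(Z>84)&(Z<95)),("white",near&(hsv[...,1]<50)&(hsv[...,2]>110)&(Z>55)&(Z<80)),("red",near&((hsv[...,0]<5)|(hsv[...,0]>174))&(hsv[...,1]>120)&(Z>55)&(Z<80)),("holder",near&(Z>17)&(Z<32))):
    q=C[m][:,:2].astype(np.float32); print(n,m.sum(),cv2.minAreaRect(q) if len(q) else '',C[m].mean(0).round(1))
E
```

```text
1.8833 [ 483.83569138 -174.8288293   160.14217918] [-0.57  0.36  1.63 -0.    1.15 -1.31]
rim 935 ((485.13665771484375, -173.365234375), (57.868919372558594, 57.537349700927734), 1.85482919216156) [ 485.7 -173.9   88.2]
white 1430 ((485.694580078125, -173.72476196289062), (60.1288948059082, 59.996856689453125), 12.849201202392578) [ 476.4 -171.5   69.4]
red 140 ((478.8269348144531, -141.44680786132812), (20.914457321166992, 5.031959533691406), 12.507452964782715) [ 478.2 -141.5   69.7]
holder 2310 ((473.36212158203125, -177.63690185546875), (113.5152587890625, 88.05484008789062), 12.15583324432373) [ 463.8 -161.7   23.8]
```

View pics/w1.png

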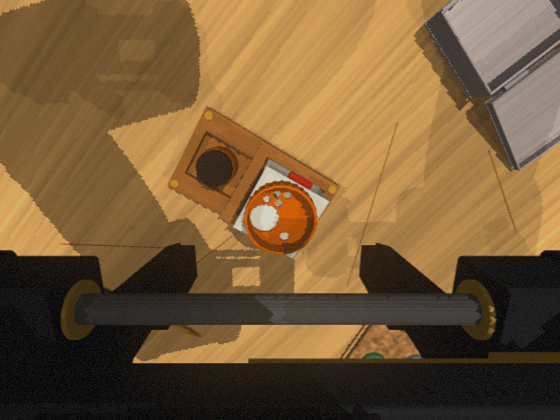

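The wrist view shows the large hole at (264,218) in the cap centred at (281,217), and the red lip at (300,180). Rim centre, shoulder size (60 x 60) and lip size agree with the description. I compute the cap angle, turn the cap and look again.

```bash
cat >> h.py <<'E'
def hole(p,K,T,c,yaw,zb=6.):
    """cap angle from the large hole: whitish blob inside the orange disc, cast onto the plate"""
    hsv=cv2.cvtColor(p,cv2.COLOR_RGB2HSV); m=((hsv[...,1]<90)&(hsv[...,2]>100)).astype(np.uint8)
    n,l,s,ce=cv2.connectedComponentsWithStats(m,connectivity=4)
    out=[]
    for i in range(1,n):
        if s[i,4]<60: continue
        q=ray(*ce[i],K,T,zb+67.5); r=q[:2]-c; 
        if np.hypot(*r)<24: out.append((int(s[i,4]),round(float(np.hypot(*r)),1),float((np.arctan2(r[1],r[0])-yaw-np.pi/2+np.pi)%(2*np.pi)-np.pi)))
    return sorted(out)[::-1]
E
python3 - <<'E'
from h import *
f=np.load("pics/w1.npz"); p,K,T=f["p"],f["K"],f["T"]
c=np.array([485.3,-173.6]);yaw=np.radians(12.5)
h=hole(p,K,T,c,yaw); print(h)
q=ray(264,218,K,T,73.5)[:2]-c; a0=(np.arctan2(q[1],q[0])-yaw-np.pi/2)%(2*np.pi); print(q,a0)
E
```

```text
[(585, 13.5, 2.2705477707649466)]
[ -7.73791714 -11.14454787] 2.3165206952654835
```

```bash
python3 - <<'E'
from h import *
c=[485.3,-173.6]; yaw=np.radians(12.5)
o=down(np.radians(42.5)).as_quat()
print(ctrl.move_linear([*c,115],feed=120,attitude=o), ctrl.move_linear([*c,93],feed=60,max_force=15))
print(ctrl.read_position())
ctrl.clamp(30); print("gap",ctrl.read_finger_gap(),ctrl.read_grip_force(),ctrl.read_t())
q=np.array(ctrl.read_joint_pos(),float)
for k in (1,2,3):
    a=q.copy(); a[5]+=2.32*k/3; ctrl.movej(a); print(k,np.round(ctrl.read_moment(),2),np.round(ctrl.read_force(),1),ctrl.read_position().round(1))
ctrl.release()
ctrl.move_linear([*c,160],feed=150)
p,d,K,T=snap("wrist","w2"); np.savez("pics/w2.npz",p=p,d=d,K=K,T=T); print(ctrl.read_t())
C=cloud(d,K,T); hsv=cv2.cvtColor(p,cv2.COLOR_RGB2HSV)
Z=C[...,2]; near=np.hypot(C[...,0]-484,C[...,1]+174)<70
for n,m in (("rim",near&(Z>84)&(Z<95)),("white",near&(hsv[...,1]<50)&(hsv[...,2]>110)&(Z>55)&(Z<80)),("red",near&((hsv[...,0]<5)|(hsv[...,0]>174))&(hsv[...,1]>120)&(Z>55)&(Z<80))):
    q=C[m][:,:2].astype(np.float32); print(n,m.sum(),cv2.minAreaRect(q) if len(q) else '')
print(hole(p,K,T,np.array(c),yaw))
E
```

```text
False False
[ 485.28154813 -173.59404297   92.84892761]
gap 0.6682237089480523 0.0 4.225
1 [-0.03 -0.07 -0.05] [-0.5 -0.2  0.1] [ 485.3 -173.6   93. ]
2 [-0.   -0.05 -0.02] [-0.2  0.6  0.3] [ 485.3 -173.6   93. ]
3 [ 0.04 -0.03 -0.01] [-0.6  0.  -0. ] [ 485.3 -173.6   93. ]
8.5
rim 946 ((486.5975036621094, -173.4783477783203), (57.92362594604492, 57.984066009521484), 63.70686721801758)
white 1257 ((486.052490234375, -173.55865478515625), (59.98358154296875, 59.57648468017578), 12.76429557800293)
red 56 ((479.1676025390625, -140.62648010253906), (19.579771041870117, 3.4609732627868652), 4.51442289352417)
[(569, 13.0, 2.3453315615063524)]
```

View pics/w2.png

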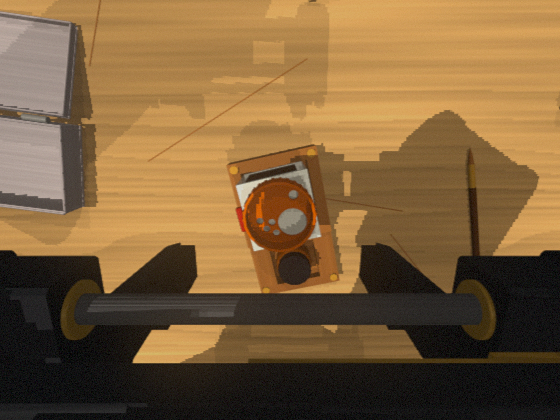

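The picture shows the cap unturned, with the hole at (292,221): the fingers closed to 0.7 mm above the cap. I check where the fingertips really are.

```bash
python3 - <<'E'
from h import *
print(ctrl.finger_overhang, ctrl.read_position(), ctrl.read_ee_rot(), ctrl.read_finger_gap())
f=np.load("pics/w2.npz"); p,d,K,T=[f[k] for k in "pdKT"]
C=cloud(d,K,T); t=R.from_quat(ctrl.read_ee_rot())
Q=t.inv().apply((C-ctrl.read_position()).reshape(-1,3)).reshape(C.shape)
for u,v in ((185,250),(190,260),(185,275),(370,250),(366,262),(372,275),(140,262),(420,262),(80,310),(270,310),(280,380),(50,400)): print((u,v),d[v,u].round(0),Q[v,u].round(0))
m=(d>0)&(d<215); print(Q[m].min(0),Q[m].max(0), np.percentile(Q[m][:,2],[1,50,99,99.9]))
E
```

```text
17.0 [ 484.81845659 -173.30293424  158.88305417] [ 9.99992503e-01 -3.74432447e-03 -8.27253731e-04 -5.38260079e-04] 88.33726335300165
(185, 250) 149.0 [  9. -47. -13.]
(190, 260) 149.0 [  4. -45. -14.]
(185, 275) 141.0 [  1. -45. -23.]
(370, 250) 150.0 [  9.  46. -12.]
(366, 262) 147.0 [  4.  44. -16.]
(372, 275) 139.0 [  2.  44. -26.]
(140, 262) 339.0 [ -79. -158.  160.]
(420, 262) 338.0 [-79. 162. 159.]
(80, 310) 74.0 [ 24. -50. -87.]
(270, 310) 73.0 [ 25.  -2. -87.]
(280, 380) 55.0 [  23.   -0. -106.]
(50, 400) 52.0 [  22.  -40. -110.]
[ -11.39496171  -81.80107336 -112.39537061] [34.70820457 81.29746967 -3.9757268 ] [-111.94283658  -92.71130557  -14.29023081   -6.17140822]
```

```bash
cat > fing.py <<'E'
from h import *
def fing(name=None):
    g=ctrl.read_finger_gap(); pos=ctrl.read_position(); t=R.from_quat(ctrl.read_ee_rot())
    p,d,K,T=snap("wrist",name)
    Q=t.inv().apply((cloud(d,K,T)-pos).reshape(-1,3)).reshape(420,560,3)
    m=(d>0)&(d<190)&(Q[...,2]>-45)&(Q[...,2]<40)&(abs(Q[...,1])<75)&(abs(Q[...,0])<14)
    q=Q[m]; f=q[(q[:,0]>4)]
    print("gap",round(float(g),1),m.sum(),"z pct",np.percentile(f[:,2],[50,90,97,99.5]).round(1) if len(f) else '', "y",np.percentile(q[:,1],[1,25,75,99]).round(0),"x",np.percentile(q[:,0],[1,50,99]).round(0))
E
python3 - <<'E'
from fing import *
fing(); ctrl.clamp(30); fing("w3"); print(ctrl.read_t())
E
python3 -c "
import cv2;a=cv2.imread('pics/w3.png')[130:330,130:430];cv2.imwrite('pics/w3c.png',cv2.resize(a,None,fx=2,fy=2))"
```

```text
gap 88.3 4199 z pct [-29.1 -11.6  -6.9  -5.1] y [-59. -48.  47.  58.] x [-8.  9. 11.]
gap 0.4 2040 z pct [-26.4 -10.8  -6.8  -4.8] y [-14.  -7.   5.  12.] x [-2.  9. 11.]
9.9
```

View pics/w3c.png

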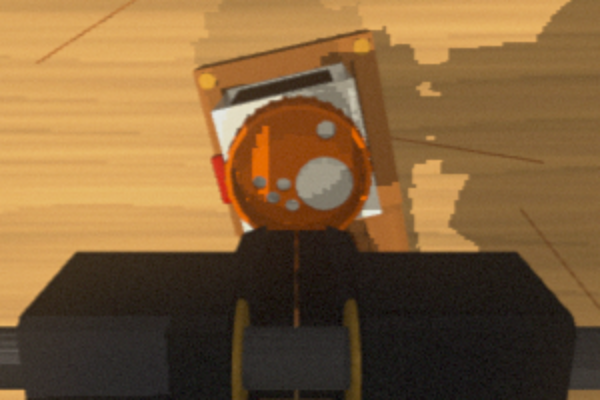

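Closed, the fingertips sit at about (279,245) in the full frame. By depth that is 5 mm behind the TCP, not 17 mm ahead. The earlier miss over the cap fits this, so the true tool is about 22 mm shorter than stated. I lower by that amount, with a force guard, and turn the cap.

```bash
python3 - <<'E'
from h import *
c=[485.6,-173.6]; yaw=np.radians(12.5)
o=down(np.radians(42.5)).as_quat()
ctrl.release()
ctrl.move_ptp([*c,115],o)
print(ctrl.move_linear([*c,72],feed=80,max_force=12),ctrl.read_position())
ctrl.clamp(30); g=ctrl.read_finger_gap(); print("gap",g,ctrl.read_grip_force(),np.round(ctrl.read_force(),1),ctrl.read_t())
if 55<g<61:
    q=np.array(ctrl.read_joint_pos(),float)
    for k in (1,2,3):
        a=q.copy(); a[5]+=2.36*k/3; ctrl.movej(a); print(k,np.round(ctrl.read_moment(),2),np.round(ctrl.read_force(),1),ctrl.read_finger_gap())
    ctrl.release()
    ctrl.move_linear([*c,150],feed=200)
    p,d,K,T=snap("wrist","w4"); np.savez("pics/w4.npz",p=p,d=d,K=K,T=T); print(ctrl.read_t())
    C=cloud(d,K,T); hsv=cv2.cvtColor(p,cv2.COLOR_RGB2HSV)
    Z=C[...,2]; near=np.hypot(C[...,0]-484,C[...,1]+174)<70
    for n,m in (("rim",near&(Z>84)&(Z<95)),("white",near&(hsv[...,1]<50)&(hsv[...,2]>110)&(Z>55)&(Z<80))):
        qq=C[m][:,:2].astype(np.float32); print(n,m.sum(),cv2.minAreaRect(qq) if len(qq) else '')
    print(hole(p,K,T,np.array(c),yaw))
E
python3 -c "
import cv2;a=cv2.imread('pics/w4.png')[130:330,130:430];cv2.imwrite('pics/w4c.png',cv2.resize(a,None,fx=2,fy=2))"
```

```text
False [ 485.79182933 -173.71111163   72.27096972]
gap 57.34054049295289 30.00016381032765 [-0.4 -0.1  1.5] 14.4917
1 [-0.15 -0.31 -0.05] [1.9 0.3 0.9] 56.85757641668791
2 [-0.56 -0.67 -0.01] [ 3.5 -2.5  0.3] 57.09369880968114
3 [-0.76 -0.52  0.04] [ 3.4 -3.8  4.4] 56.86986411570139
18.025
rim 1052 ((486.5234375, -173.75381469726562), (58.02785873413086, 57.74530792236328), 39.03889083862305)
white 1010 ((485.93096923828125, -173.53207397460938), (60.26667404174805, 59.891170501708984), 8.495908737182617)
[(570, 13.2, -0.1839879014090453)]
```

View pics/w4c.png

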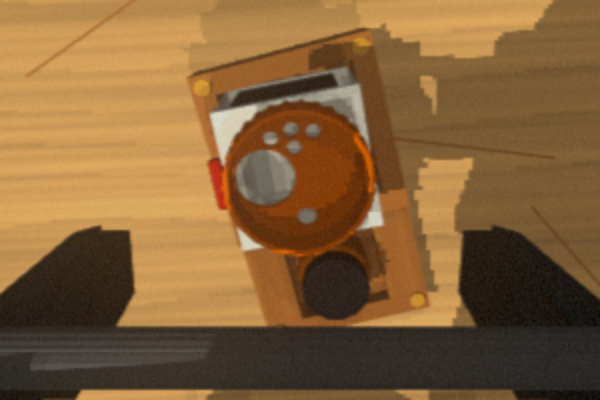

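The crop shows the cap hole at (265,177) beside the red lip (218,184). That puts the cap at about -0.1, on its stop and within tolerance. The pot now stands at yaw 8.5°. I grip it from its -y side with the tool near horizontal, so the fingers clear the varnish pot.

```bash
sed -i 's/^AL=.*/AL=np.radians(75); GRASP=np.array([0,-8.,54.])/; s/apply(\[0,0,2\.\])/apply([0,0,24.])/' h.py; cat >> h.py <<'E'
f0=np.load("pics/top0.npz"); cr=np.array([(27,322),(213,352),(48,187),(237,205)])/4+[210,180]
tc=[ray(*x,f0["K"],f0["T"],30) for x in cr]; TIN=np.mean(tc,0); dy=tc[0]-tc[1]+tc[2]-tc[3]; TYAW=np.arctan2(dy[1],dy[0])-np.pi/2
STEPS=[(0,160),(45,110),(75,75),(95,55),(108,50)]
def ex(h): 
    u=np.array([-np.sin(TYAW),np.cos(TYAW)]); return np.array([*(TIN[:2]-15*u),h])
E
python3 - <<'E'
from h import *
print("tin",TIN,np.degrees(TYAW),[np.linalg.norm(tc[0]-tc[1]).round(),np.linalg.norm(tc[0]-tc[2]).round()])
pot=np.array([486.,-173.6,6.]); y=np.radians(8.5)
g,o=tcp(pot,y); back=R.from_quat(o).apply([0,0,-95.])
P=[(g+back+[0,0,90],o),(g+back,o),(g,o),(g+[0,0,120],o)]+[pour(ex(h),TYAW,np.radians(t)) for t,h in STEPS]
for a in P: q=ctrl.ik(*a); print(np.round(a[0]), None if q is None else np.round(q,2))
ctrl.move_ptp(*P[0]); ctrl.move_linear(P[1][0],feed=200); print(ctrl.move_linear(g,feed=120,max_force=12),ctrl.read_position()-g)
snap("side","s1"); print(ctrl.read_t())
E
python3 -c "
import cv2;a=cv2.imread('pics/s1.png')[130:290,280:480];cv2.imwrite('pics/s1c.png',cv2.resize(a,None,fx=3.5,fy=3.5))"
```

```text
tin [521.21844408  83.27872252  30.        ] -6.744117856168065 [np.float64(110.0), np.float64(79.0)]
[ 497. -249.  168.] [-0.91  1.01  1.    0.68  2.28 -0.94]
[ 497. -249.   78.] [-0.91  1.14  0.99  0.63  2.19 -1.03]
[ 484. -159.   54.] [-0.83  1.05  1.27  0.63  2.   -1.11]
[ 484. -159.  174.] [-0.83  0.86  1.28  0.69  2.14 -0.99]
[518.  57. 124.] [-0.59  0.74  1.74  1.04  1.64 -0.99]
[515.  35.  93.] [-0.41  0.49  1.75  0.56  1.13 -0.59]
[515.  31.  77.] [-0.17  0.48  1.71  0.    0.95 -0.05]
[515.  34.  70.] [ 0.01  0.55  1.66 -0.41  1.02  0.36]
[516.  38.  72.] [ 0.11  0.62  1.6  -0.62  1.14  0.56]
False [ 0.2346914  -0.69034921  0.35363235]
21.3417
```

View pics/s1c.png

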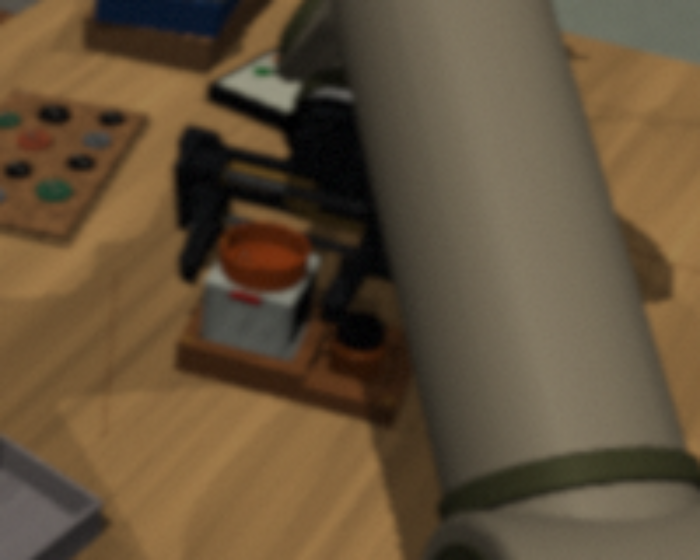

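The side view shows the fingers straddling the pot's panels, the right one clear above the varnish pot at (360,330). I grip, lift, carry and pour.

```bash
python3 - <<'E'
from h import *
ctrl.clamp(40); g=ctrl.read_finger_gap(); print("gap",g,ctrl.read_grip_force(),ctrl.read_force())
assert 59<g<65
p0=ctrl.read_position()
ctrl.move_linear(p0+[0,0,75],feed=150)
print(ctrl.read_finger_gap(),ctrl.read_force())
S=[pour(ex(h),TYAW,np.radians(t)) for t,h in STEPS]
ctrl.move_ptp(*S[0]); print(ctrl.read_t(),ctrl.read_finger_gap())
for (p,o),f in zip(S[1:],(60,40,20,15)):
    ctrl.move_linear(p,feed=f,attitude=o); print(ctrl.read_t().__round__(1),ctrl.read_finger_gap())
snap("side","s2"); ctrl.pause(1.0); snap("top","t2"); print(ctrl.read_t(),ctrl.read_force())
E
python3 -c "
import cv2;a=cv2.imread('pics/s2.png')[150:350,170:420];b=cv2.imread('pics/t2.png')[160:320,190:390]
cv2.imwrite('pics/st2.png',cv2.hconcat([cv2.resize(a,(400,320)),cv2.resize(b,(400,320))]))"
```

```text
gap 61.17870907089586 39.99985213391483 [ 0.3734261  -0.8483271  -0.74348182]
61.370593611382176 [-1.13774117  0.01446467 -1.86600052]
23.375 61.36461225956437
24.3 61.41464905250305
25.0 61.593532799742725
25.5 61.6520004490583
26.0 61.9302206507388
27.0917 [-0.50085278 -0.08886141 -1.2164143 ]
```

View pics/st2.png

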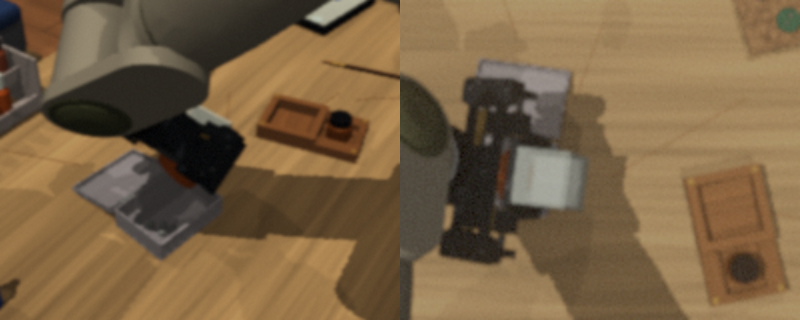

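The pictures show the pot tipped over the tin with its orange cap above the tin, and the holder empty. I shake gently, un-tip and look into the tin.

```bash
python3 - <<'E'
from h import *
for t in (113,105,112,107):
    p,o=pour(ex(54),TYAW,np.radians(t)); ctrl.move_linear(p,feed=40,attitude=o)
ctrl.pause(0.8)
S=[pour(ex(h),TYAW,np.radians(t)) for t,h in STEPS][::-1]
for (p,o),f in zip(S[1:],(30,50,60,80)):
    ctrl.move_linear(p,feed=f,attitude=o)
y=np.radians(12.2); p,o=tcp([485.8,-173.8,81],y); ctrl.move_ptp(p,o)
print(ctrl.read_t(),ctrl.read_force(),ctrl.read_finger_gap())
snap("side","s3"); snap("top","t3"); p,d,K,T=snap("wrist","w5"); np.savez("pics/w5.npz",p=p,d=d,K=K,T=T)
E
python3 -c "
import cv2;a=cv2.imread('pics/s3.png');b=cv2.imread('pics/t3.png')[205:280,205:285]
A=cv2.resize(a[235:315,210:320],(440,320),interpolation=2);B=cv2.resize(b,(340,320),interpolation=2);D=cv2.resize(a[130:270,280:480],(440,280))
D=cv2.hconcat([D,cv2.resize(cv2.imread('pics/w5.png'),(340,280))])
cv2.imwrite('pics/st3.png',cv2.vconcat([cv2.hconcat([A,B]),D]))"
```

```text
32.4 [-0.12859608 -0.19259338 -1.3045859 ] 61.532870469652146
```

View pics/st3.png

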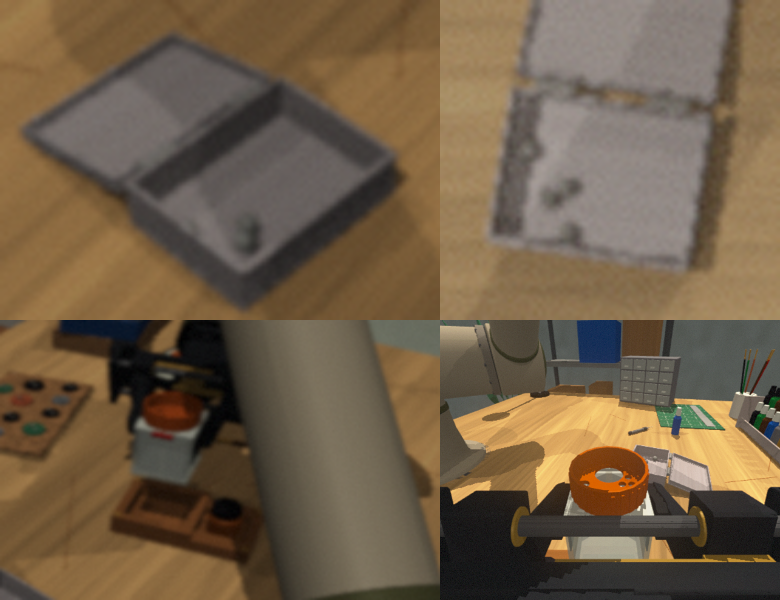

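The top-right crop shows four balls in the tin, at (528,147), (550,197), (570,187) and (570,232). The pot is upright above the well. Before lowering I check its pose in the grip.

```bash
python3 - <<'E'
from h import *
y=np.radians(12.2); o=R.from_euler('z',y)
def ana(C,hsv,tag):
    L=o.inv().apply((C-[485.8,-173.8,81]).reshape(-1,3)); h=hsv.reshape(-1,3)
    near=(np.hypot(L[:,0],L[:,1])<45)&(L[:,2]>40)&(L[:,2]<110)
    org=near&(h[:,0]>3)&(h[:,0]<16)&(h[:,1]>130)
    q=L[org]; top=q[q[:,2]>78]
    print(tag,"rim z99",np.percentile(q[:,2],98).round(1),"centre",cv2.minAreaRect(top[:,:2].astype(np.float32)))
    for s in (-1,1):
        k=top[top[:,1]*s>15]; 
        if len(k): print("  side y",s,len(k),np.percentile(k[:,2],[50,90,97]).round(1))
    w=near&(h[:,1]<50)&(h[:,2]>110)&(L[:,2]>58)&(L[:,2]<70)
    if w.sum(): print("  shoulder",w.sum(),cv2.minAreaRect(L[w][:,:2].astype(np.float32)),L[w][:,2].mean())
f=np.load("pics/w5.npz"); ana(cloud(f["d"],f["K"],f["T"]),cv2.cvtColor(f["p"],cv2.COLOR_RGB2HSV),"wrist")
p,d,K,T=snap("top"); ana(cloud(d,K,T),cv2.cvtColor(p,cv2.COLOR_RGB2HSV),"top")
p,d,K,T=snap("side"); ana(cloud(d,K,T),cv2.cvtColor(p,cv2.COLOR_RGB2HSV),"side")
E
```

```text
wrist rim z99 83.8 centre ((0.03354835510253906, 0.3718414306640625), (57.7971305847168, 58.7353630065918), 12.613280296325684)
  side y -1 1867 [81.6 83.7 84. ]
  side y 1 1085 [81.6 83.6 83.9]
  shoulder 1680 ((1.2913284301757812, 1.4791793823242188), (55.20458221435547, 62.223304748535156), 89.7572021484375) 63.276530961224054
top rim z99 86.4 centre ((2.102616310119629, -3.7713165283203125), (54.31365203857422, 43.79817199707031), 30.97319984436035)
  side y -1 33 [83.4 86.5 87.3]
  side y 1 11 [84.7 87.3 88. ]
  shoulder 122 ((-1.0138206481933594, 0.8067760467529297), (60.45644760131836, 59.66209030151367), 0.44249099493026733) 65.31676913143889
side rim z99 84.1 centre ((0.19925498962402344, 2.3839340209960938), (56.01414108276367, 60.35783386230469), 34.895145416259766)
  side y -1 49 [81.5 83.5 84.5]
  side y 1 70 [81.3 83.6 84.6]
  shoulder 35 ((0.4426898956298828, 24.5410099029541), (57.17304611206055, 16.489715576171875), 1.6563146114349365) 63.860250950298436
```

```bash
python3 - <<'E'
from h import *
y=np.radians(12.2); c=[485.9,-174.3]
p,o=tcp([*c,32],y); print(ctrl.move_linear(p,feed=120,attitude=o,max_force=15))
p,o=tcp([*c,4.5],y); print(ctrl.move_linear(p,feed=25,max_force=6), "bottom z", 4.5+(ctrl.read_position()-p)[2], ctrl.read_force(), ctrl.read_t())
E
```

```text
False
True bottom z 5.973486095207633 [ 1.0825301  -1.7562816   4.00088506] 34.1833
```

Contact at 5.97 mm, which is the well floor. I release, back out and verify.

```bash
python3 - <<'E'
from h import *
ctrl.release(); o=R.from_quat(ctrl.read_ee_rot()); p=ctrl.read_position()
ctrl.move_linear(p+o.apply([0,0,-110.]),feed=120)
ctrl.move_linear(ctrl.read_position()+[0,0,90],feed=150)
ctrl.move_ptp([400,-380,260],down(np.radians(12)).as_quat())
p,d,K,T=snap("top","t4"); snap("side","s4"); C=cloud(d,K,T); hsv=cv2.cvtColor(p,cv2.COLOR_RGB2HSV); Z=C[...,2]
near=np.hypot(C[...,0]-486,C[...,1]+174)<60
for n,m in (("rim",near&(Z>78)),("white",near&(hsv[...,1]<50)&(hsv[...,2]>110)&(Z>55)&(Z<80))):
    print(n,m.sum(),cv2.minAreaRect(C[m][:,:2].astype(np.float32)),np.median(Z[m]),np.percentile(Z[m],[50,90]))
print(ctrl.read_t(),ctrl.read_force())
E
python3 -c "
import cv2;a=cv2.imread('pics/s4.png')[120:320,190:440];b=cv2.imread('pics/t4.png')[170:330,200:400]
cv2.imwrite('pics/st4.png',cv2.hconcat([cv2.resize(a,(400,320)),cv2.resize(b,(400,320))]))"
```

```text
rim 150 ((483.5196533203125, -174.8933868408203), (57.52189636230469, 57.6034049987793), 72.13082885742188) 88.81602341593305 [88.81602342 92.46433757]
white 155 ((484.0093994140625, -175.16163635253906), (60.8802490234375, 59.97269821166992), 12.140975952148438) 70.96642569018843 [70.96642569 73.36761243]
37.575 [-0.8116021  0.8091026  0.4032023]
```

View pics/st4.png

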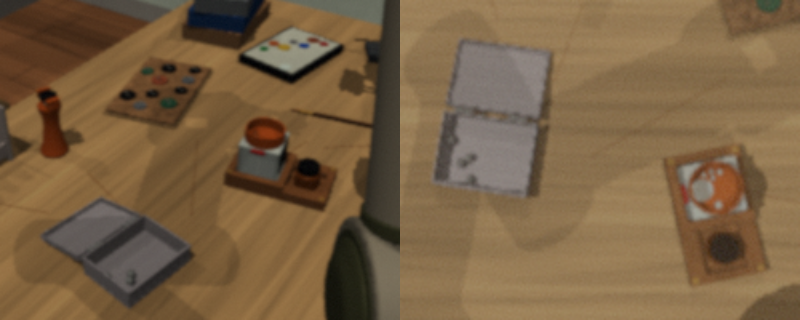

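The pot is back in the well at (715,190), with its hole at the red lip and its rim at the starting height. The balls are in the tin at (465,160), and the bystanders I can see have not moved.

```bash
python3 -c "
from cell import ctrl
print(ctrl.hand_in())"
```

```text
the job is handed in; nothing more can be done
None
```

The job is handed in at about 38 s: the cap hole is over the lip (about -0.1 rad, at its stop), all four balls are in the tin, and the empty pot is back upright on the well floor.

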